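# Set the honing stand to 30 degrees and bed the oil stone on it

## Robot

A 7-joint arm with a two-finger parallel gripper is mounted at the origin on a cart in front of the work surface, level with it; the furniture and walls round the work are solid. World frame = base frame: x ahead of the robot, y to its left, z up, the work surface at z = 0. Lengths are in m, angles in rad, forces in N, time in s.
With the tool pointing down it reaches from about 0.4 to 0.85 m from the base axis. Payload 4.5 kg.
Tool frame: the origin (TCP) lies at the very end of the fingers, on their centre line; the grasp point (between the pads) lies 19 mm behind it; z points along the fingers, y is the line along which they close (so a half turn about z gives the same grasp; the last joint's range is limited). The gripper opens to 88 mm and grips with 3 to 60 N. Pads are 18 mm wide; open, the fingers measure 123 mm over their backs; the gripper's body (75 mm by 187 mm) begins 45 mm behind the grasp point.
Start: joints at [1.221, 0.689, -0.195, 1.565, 0.157, 0.902, -0.215], TCP at [0.234, -0.58, 0.199] pointing down, gripper open.
Joint ranges: [-3.01, 3.01], [-0.46, 2.08], [-1.47, 1.51], [0.13, 2.56], [-1, 4.14], [0.04, 2.09], [-2.66, 2.66]. Speed limits (rad/s): [2.57, 2.57, 3.14, 3.14, 3.14, 3.14, 3.14].

## Interface

Orientations are given as a unit quaternion [x, y, z, w].
In Python, from plant import r, optics gives the robot as it stands.
- The arm moves only by the tool servo_tool, never from a script. Its arguments are lists of equal length, an entry for each row: "translation": the shift along the tool's x, y, z in m, a list of three; "turn": the turn, a rotation vector about the tool's x, y, z in rad, a list of three. In form: {"translation": [[dx, dy, dz], ...], "turn": [[rx, ry, rz], ...]}. A call has 1 to 10 rows; each row shifts and turns the commanded pose from where the row before left it, along the tool's axes as they then stand; what a row does not reach is not made up. A row lasts 1/8 s, in which the tool goes at most 62.5 mm and 10.7 degrees, less where a joint would pass 70% of its speed; a pose out of reach is approached as far as the arm can. A call is refused whole if a number of a shift passes 0.0625 or a number of a turn 0.188, either way. A call with a gripper value outside its range is refused whole. "grip" is the opening, from 0 (shut) to 1 (fully open), set as the call begins (left out, the last holds). The fingers move at their own pace and stop on an object; "grip_force" is the grip in N (left out, the last holds). Time passes only in rows, so rows that do not move let the fingers close. It gives the time, the measured TCP pose, the force, the opening and the grip force at its end, in the units of the state.
- r.get_state(): the state, without advancing time (a new reading comes with each control period).
- optics.snapshot(name): name is "side" or "top" or "wrist"; returns a dict with "img" (480x640x3 uint8, red, green, blue), "z_map" (480x640 float32, m along the optical axis (not along the pixel's ray), 0 where there is no reading), "mtx" (3x3 intrinsics, pixels), "R" (3x3) and "t" (3): a world point X has camera coordinates R X + t. Camera axes: x right, y down, z forward; pixel columns grow to the right and rows downward; lengths in m; the calibration is good to about 2 mm. A picture is of the moment at which its call begins.
- r.finish_job(): hands the job in; it is judged then, once.
The state is a dict: "clock": time; "q": joint angles; "qd": joint speeds; "joint_torque": joint torques, N m; "tool_pos": TCP position; "eef_rot": TCP orientation; "contact_force": force on the tool from outside, world axes, zero at the start; "moment": the same for the moment, N m; "opening": opening from 0.0 (shut) to 1.0 (fully open); "finger_force": force on a finger pad.
Only numpy, scipy, OpenCV 4.12 (cv2) and the standard library are available. Lean on these libraries where they do the work, as an engineer would, in place of code of your own. Each camera call takes 0.05 s, during which the arm holds its last target. There are 200 camera calls.

## Task

A chisel is to be honed on the tilting steel stand. Push up the lip at the free end of its stiff-hinged top until the top slopes at 30 degrees, where it stays by itself; then lay the oil stone that lies near the stand, in its wooden tray, on the slope, stone upward and square along it, with the lower end of the tray against the stop. Leave the other things where they stand.

Things in the scene. Friction and masses are not known exactly. Their poses are not given: they have to be found in the camera images.
- honing_stand: Honing stand screwed to the bench, immovable: hardwood base (x -115 to +75 mm, 132 mm wide at the foot, 92 mm above 18 mm, 58 mm high) under a folded steel top. Origin: on the bench, 100 mm from the hinge, mid width. x points level from the hinge (x = -100, z = 62 mm, parallel to y) to the free end; z up. Beyond x = +75 mm only the bench lies under the top.
- stand_top (a joint): Slope of the steel top, rad: 0 level, grows as the free end rises, limit 0.8; starts below 0.2. 30 degrees = 0.524 (longest white mark on the quadrant). Stiff hinge (friction 1.8 N m, top 0.5 kg, no spring): it stays at any slope, also under the stone; raising it takes about 10 N square to the top at the free end, pushing it down about 6 N (less with the stone on).
- stop_foot (a point): Mid width, where the top's upper face meets the stop; 5 mm up the slope from the hinge, 4 mm above it. Turns with the top: x up the slope, y across, z square to the top. The top is a plate 92 mm wide, 4 mm thick, flat from x = 0 to 210 mm at this point's z = 0; the stop is a ledge across its whole low end, 5 mm thick, 14 mm high.
- lip_bend (a point): Underside of the top at its free end, mid width, 215 mm from the hinge, 62 mm above the bench with the top level: here the plate bends up 40 degrees into the lifting lip. Same axes as stop_foot.
- lip_edge (a point): Middle of the lip's outer edge: the lip runs 20 mm on from lip_bend, 40 degrees steeper than the top, across the whole 92 mm, 4 mm thick; a fingertip slanted toward the hinge fits under it.
- wing_nut (a point): Brass wing nut on the clamp bolt, 100 mm up the top from the hinge, 66 mm to its +y side; it moves with the top. Beside it a fixed graduated steel quadrant bar rises at the stand's y = +57 to +60 mm (x -35 to +7 mm, up to 140 mm high). It is nipped up already and needs no handling.
- oil_stone: Grey whetstone in its brown wooden tray, loose, about 0.5 kg, flat on the bench left or right of the stand (a like one far off at the bench end is fixed). Tray 68 (x) x 190 (y) x 13 mm high; on it the stone block, 50 (x) x 150 (y) mm, from 13 to 29 mm above the underside: grip it across the 50 mm. Origin: centre of the underside; y the long axis (either end may go to the stop).
- try_square: Bystander: try square, wooden stock and steel blade, 180 x 110 x 18 mm, lying on the side of the stand where the oil stone is not. Origin: middle of its underside.
- oil_flask: Bystander: dark flask with a spout, 66 mm across, 129 mm high, standing beyond the free end of the stand, on one side of the way to the lip (its centre about 0.18 m from the stand's origin along x, 0.105 m to one side). Origin: centre of its underside.
- screw_tin: Bystander: round tin with a brown lid, 75 mm across, 36 mm high, standing likewise on the other side of the way to the lip. Origin: centre of its underside.
- glue_bottle: Bystander: cream bottle with a spout, 68 mm across, 179 mm high, standing behind the stand. Origin: centre of its underside.

How it is judged:
By the outcome, as a careful person would: the job done as asked, in the order asked, and still so for the second after the job is handed in, with the robot touching nothing.
It also fails if it takes over 62 s, if anything falls off the work surface, if the arm or the gripper's body presses on something with over 40 N, if the wrist force passes 120 N, or if a joint passes its speed limit or range.

## Working session

There is one attempt and no reset: what is moved stays moved. The work goes in short steps, Python scripts to look and compute and a tool call to move; the robot and the scene stay as the last step left them, time stands still between calls to the robot, and variables do not carry over. Pictures are saved under pics/ and viewed, at most 10 in all, crops included, and the job is handed in when it is done.

Besides the shell and the picture viewer there is one more tool, called as a command line: name --argument value ..., lists and objects as JSON in quotes. servo_tool: Moves the arm, as the interface text tells. Its arguments: {"type":"object","properties":{"translation":{"type":"array"},"turn":{"type":"array"},"grip":{"type":"number"},"grip_force":{"type":"number"}},"required":["translation","turn"]}

```bash
mkdir -p pics; python3 - <<'E'
from plant import r, optics
import cv2, numpy as np, pickle
s=r.get_state(); print(s['clock'],s['tool_pos'],s['eef_rot'],s['contact_force'],s['opening'])
d={}
for n in ('side','top'):
    o=optics.snapshot(n); d[n]=o
    cv2.imwrite(f'pics/{n}0.png',cv2.cvtColor(o['img'],cv2.COLOR_RGB2BGR))
    print(n,o['mtx'].tolist(),np.round(o['R'],3).tolist(),np.round(o['t'],3).tolist(),(o['z_map']>0).mean())
pickle.dump(d,open('d0.pkl','wb'))
E
```

```text
0.0 [ 0.23370804 -0.57889091  0.19809941] [ 9.81632253e-01  1.90780623e-01 -2.53388855e-04 -8.99345393e-04] [ 0.58311329 -0.06496292  0.78973839] 0.9992730947629405
side [[510.34172174631226, 0.0, 320.8682054604236], [0.0, 510.34172174631226, 242.23672772232715], [0.0, 0.0, 1.0]] [[-0.965, -0.263, 0.009], [-0.136, 0.472, -0.871], [0.225, -0.842, -0.491]] [0.594, 0.12, 1.258] 0.9958984375
top [[448.7880560384905, 0.0, 315.4520897029695], [0.0, 448.7880560384905, 238.74311891256525], [0.0, 0.0, 1.0]] [[-0.069, -0.998, -0.001], [-0.975, 0.068, -0.21], [0.209, -0.014, -0.978]] [0.063, 0.623, 1.111] 0.99615234375
```

View pics/side0.png

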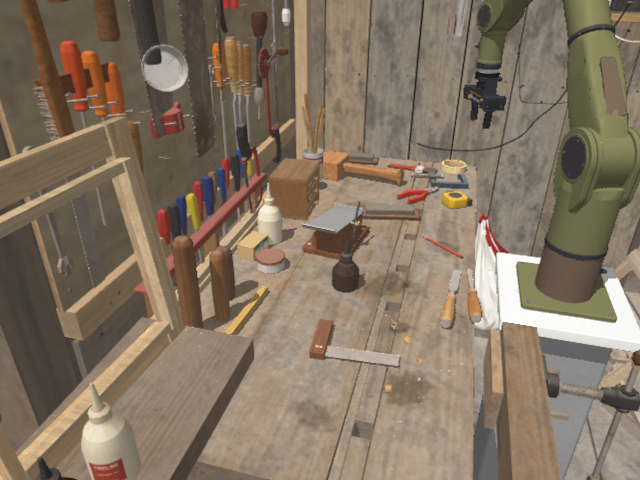

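View pics/top0.png

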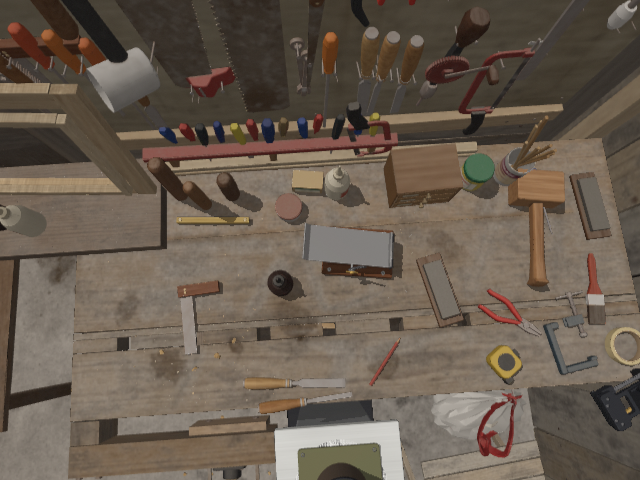

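The side and top views show the stand at about top px (350,250), with its free end to the left (world +y). The oil stone is at (440,290), the flask at (280,283), the tin at (289,207), the square at (195,310) and the glue bottle at (337,180).

```bash
cat > h.py <<'E'
import numpy as np, cv2, pickle
def cloud(o):
    K,R,t=o['mtx'],np.array(o['R']),np.array(o['t']); z=o['z_map']
    v,u=np.mgrid[:480,:640]
    c=np.stack([(u-K[0,2])/K[0,0]*z,(v-K[1,2])/K[1,1]*z,z],-1)
    return (c-t)@R
def proj(o,X):
    c=np.atleast_2d(X)@np.array(o['R']).T+np.array(o['t']); return np.c_[c[:,0]/c[:,2]*o['mtx'][0,0]+o['mtx'][0,2],c[:,1]/c[:,2]*o['mtx'][1,1]+o['mtx'][1,2]]
E
python3 - <<'E'
from h import *
d=pickle.load(open('d0.pkl','rb')); o=d['top']; P=cloud(o)
for n,(u,v) in dict(stand=(350,245),stone=(440,288),flask=(280,283),tin=(289,207),glue=(337,180),nut=(372,282),bench=(400,240),bench2=(260,240)).items(): print(n,np.round(P[v,u],3),o['img'][v,u])
# stone: height band in ROI
def box(m,lo,hi,roi):
    x0,x1,y0,y1=roi; k=np.zeros_like(m,bool); k[y0:y1,x0:x1]=1
    k&=(P[...,2]>lo)&(P[...,2]<hi); q=P[k]; b=cv2.minAreaRect((q[:,:2]*1000).astype(np.float32)); return b,q
m=P[...,2]
for nm,lo,hi,roi in [('block',.022,.04,(405,475,240,340)),('tray',.006,.04,(405,475,240,340)),('base',.010,.03,(300,410,255,290))]:
    b,q=box(m,lo,hi,roi); print(nm,b,len(q),np.median(q[:,2]))
k=np.zeros((480,640),bool); k[220:275,298:398]=1; k&=(m>.05)
q=P[k]; 
flat=np.zeros((480,640),bool); flat[232:262,325:385]=1
f=P[flat]; A=np.c_[f[:,:2],np.ones(len(f))]; c,*_=np.linalg.lstsq(A,f[:,2],rcond=None); 
res=f[:,2]-A@c; print('plane',c,'slope',np.hypot(*c[:2]),np.degrees(np.arctan2(c[1],c[0])),res.std())
pl=q[abs(q[:,2]-(q[:,:2]@c[:2]+c[2]))<.005]; print('plate',cv2.minAreaRect((pl[:,:2]*1000).astype(np.float32)), pl.min(0),pl.max(0))
for v in (240,250):
  print([tuple(np.round(P[v,u],3)) for u in range(298,402,4)])
im=cv2.cvtColor(o['img'],cv2.COLOR_RGB2BGR)[150:350,230:490]; a=cv2.resize(im,None,fx=3,fy=3,interpolation=cv2.INTER_CUBIC)
cv2.imwrite('pics/crop.png',a)
E
```

```text
stand [ 0.6   -0.068  0.082] [131 128 126]
stone [ 0.478 -0.301  0.028] [118 111 101]
flask [0.513 0.116 0.09 ] [63 59 55]
tin [0.726 0.085 0.036] [135 105  93]
glue [ 0.767 -0.047  0.111] [99 92 79]
nut [ 0.51  -0.127 -0.003] [78 69 60]
bench [ 0.62  -0.215  0.002] [125 112  99]
bench2 [0.647 0.172 0.001] [125 112 100]
block ((477.5592041015625, -303.4593505859375), (150.07508850097656, 52.50612258911133), 12.839612007141113) 1066 0.02702736700199245
tray ((470.1739501953125, -315.8992614746094), (209.9657745361328, 129.0262908935547), 0.527986466884613) 1789 0.024686910768815247
base ((541.8470458984375, -85.3689956665039), (189.22216796875, 32.94814682006836), 80.12004852294922) 626 0.01627851537404923
plane [-0.83856665  0.30179723  0.60596001] slope 0.8912214010752347 160.20637210301257 0.04787275133444703
plate ((574.763427734375, -61.66661834716797), (234.50880432128906, 70.78240966796875), 81.04425811767578) [ 0.53316042 -0.18223342  0.05853672] [0.62114169 0.05215324 0.13214687]
[(np.float64(0.64), np.float64(0.067), np.float64(-0.003)), (np.float64(0.639), np.float64(0.056)
[... 2295 characters left out ...]
, np.float64(-0.078), np.float64(0.078)), (np.float64(0.586), np.float64(-0.088), np.float64(0.078)), (np.float64(0.586), np.float64(-0.099), np.float64(0.073)), (np.float64(0.584), np.float64(-0.108), np.float64(0.081)), (np.float64(0.583), np.float64(-0.119), np.float64(0.079)), (np.float64(0.584), np.float64(-0.13), np.float64(0.072)), (np.float64(0.583), np.float64(-0.14), np.float64(0.074)), (np.float64(0.583), np.float64(-0.151), np.float64(0.07)), (np.float64(0.583), np.float64(-0.162), np.float64(0.065)), (np.float64(0.581), np.float64(-0.171), np.float64(0.075)), (np.float64(0.594), np.float64(-0.196), np.float64(-0.004)), (np.float64(0.593), np.float64(-0.207), np.float64(-0.004))]
```

View pics/crop.png

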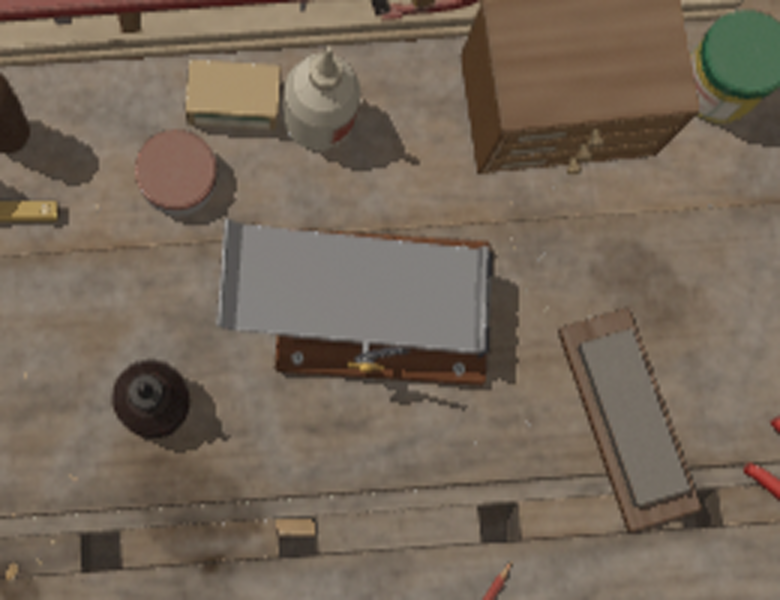

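The crop shows the level-ish top, the lip at crop (230,275), the stop at (485,300), the stone with its long axis running from (600,320) to (665,515), and a free way to the lip between the flask (150,400) and the tin (175,170).

```bash
cat >> h.py <<'E'
def stand(o,P,roi=(220,282,298,400)):
    k=np.zeros((480,640),bool); k[roi[0]:roi[1],roi[2]:roi[3]]=1
    im=o['img'].astype(int); k&=(P[...,2]>.05)&(im.max(-1)-im.min(-1)<18)
    q=P[k]; s=q
    for _ in range(15):
        A=np.c_[s[:,:2],np.ones(len(s))]; c=np.linalg.lstsq(A,s[:,2],rcond=None)[0]
        s=q[abs(q[:,2]-q[:,:2]@c[:2]-c[2])<.006]
    n=np.array([-c[0],-c[1],1]);n/=np.linalg.norm(n)
    b=cv2.minAreaRect((s[:,:2]*1000).astype(np.float32))
    # long edges: per-y bins min & max x
    ys=np.arange(-.13,.0,.01); E=[[y,*np.percentile(s[abs(s[:,1]-y)<.006][:,0],[2,98])] for y in ys]
    E=np.array(E); lo=np.polyfit(E[:,0],E[:,1],1); hi=np.polyfit(E[:,0],E[:,2],1)
    return c,n,b,lo,hi,len(s),s
E
python3 - <<'E'
from h import *
d=pickle.load(open('d0.pkl','rb')); o=d['top']; P=cloud(o)
c,n,b,lo,hi,N,s=stand(o,P)
print('plane',c,'slope',np.arctan(np.hypot(*c[:2])),'grad dir',np.degrees(np.arctan2(c[1],c[0])),N); print(b,'edges',lo,hi,'yaw',90+np.degrees(np.arctan(-(lo[0]+hi[0])/2)))
print(s.min(0),s.max(0))
# stop rim and lip edge by rays: stop top pixels, lip
for v in (236,244,252): print([ (u,*np.round(P[v,u],3)) for u in (300,302,304,306,308,310,312,388,390,391,392,393,394)])
# flask, tin, base
for nm,roi,lo_,hi_ in [('flask',(262,300,262,302),.03,.14),('tin',(270,306,188,222),.03,.045)]:
    q=P[roi[2]:roi[3],roi[0]:roi[1]].reshape(-1,3); q=q[(q[:,2]>lo_)&(q[:,2]<hi_)]; print(nm,cv2.minEnclosingCircle((q[:,:2]*1000).astype(np.float32)))
m=np.zeros((480,640),bool);m[240:340,405:475]=1;m&=(P[...,2]>.007)&(P[...,2]<.035);m=m.astype(np.uint8)
nn,l,st,_=cv2.connectedComponentsWithStats(m);i=1+st[1:,4].argmax();q=P[l==i];print('tray',cv2.minAreaRect((q[:,:2]*1000).astype(np.float32)),len(q))
# base foot
k=(P[...,2]>.010)&(P[...,2]<.028);k[:262]=0;k[285:]=0;k[:,:310]=0;k[:,398:]=0
q=P[k];print('base',cv2.minAreaRect((q[:,:2]*1000).astype(np.float32)),q.min(0),q.max(0))
E
```

```text
plane [0.02609693 0.17711986 0.07936227] slope 0.1771552583299691 grad dir 81.6183178094449 2917
((589.4678344726562, -65.5116195678711), (232.14443969726562, 109.40316009521484), 82.3658676147461) edges [0.11828363 0.55846224] [0.13831978 0.65068193] yaw 82.6887967764597
[ 0.53391154 -0.18626921  0.05740074] [0.65759371 0.04936857 0.10938502]
[(300, np.float64(0.652), np.float64(0.061), np.float64(-0.005)), (302, np.float64(0.651), np.float64(0.055), np.float64(-0.005)), (304, np.float64(0.624), np.float64(0.048), np.float64(0.115)), (306, np.float64(0.624), np.float64(0.043), np.float64(0.116)), (308, np.float64(0.625), np.float64(0.038), np.float64(0.108)), (310, np.float64(0.626), np.float64(0.033), np.float64(0.101)), (312, np.float64(0.626), np.float64(0.028), np.float64(0.102)), (388, np.float64(0.621), np.float64(-0.172), np.float64(0.062)), (390, np.float64(0.617), np.float64(-0.174), np.float64(0.078)), (391, np.float64(0.617), np.float64(-0.177), np.float64(0.078)), (392, np.float64(0.616), np.float64(-0.179), np.float64(0.079)), (393, np.float64(0.62), np.float64(-0.185),
[... 1486 characters left out ...]
oat64(0.079)), (391, np.float64(0.575), np.float64(-0.173), np.float64(0.077)), (392, np.float64(0.577), np.float64(-0.178), np.float64(0.061)), (393, np.float64(0.588), np.float64(-0.193), np.float64(-0.003)), (394, np.float64(0.588), np.float64(-0.196), np.float64(-0.004))]
flask ((521.6702880859375, 120.83090209960938), 33.10416030883789)
tin ((738.697021484375, 74.15425109863281), 51.88233184814453)
tray ((477.5895080566406, -303.8210144042969), (189.67787170410156, 69.20686340332031), 12.612968444824219) 1755
base ((544.0686645507812, -85.91415405273438), (187.96034240722656, 30.930219650268555), 82.36933898925781) [ 0.51776442 -0.17979935  0.0102581 ] [0.57115625 0.00721875 0.02767157]
```

```bash
cat >> h.py <<'E'
from scipy.spatial.transform import Rotation as Ro, Slerp
YAW=np.radians(82.5); u=np.array([np.cos(YAW),np.sin(YAW),0]); w=np.array([-u[1],u[0],0]); zh=np.array([0,0,1.]); O=np.array([.5952,-.0725,0])
def S(x,y,z): return O+u*x+w*y+zh*z   # stand frame -> world
def Rlip(e): # finger axis elevation e
    z=-np.cos(e)*u-np.sin(e)*zh; x=-w; return Ro.from_matrix(np.c_[x,np.cross(z,x),z])
def plan(p,R,wps,dec=3):
    """wps: [(pos,Rot,nrows)] from pose p,R; prints rounded tool rows"""
    T,W=[],[]; 
    p=np.array(p)
    for q,Q,n in wps:
        p0,R0=p.copy(),R; sl=Slerp([0,1],Ro.concatenate([R0,Q]))
        for i in range(1,n+1):
            a=i/n; dp=np.round(R.inv().apply(p0+(q-p0)*a-p),dec); p=p+R.apply(dp)
            dr=np.round((R.inv()*sl(a)).as_rotvec(),dec); R=R*Ro.from_rotvec(dr); T.append(dp.tolist()); W.append(dr.tolist())
    for i in range(0,len(T),10): print('{"translation":',T[i:i+10],', "turn":',W[i:i+10],'}')
    print('end',np.round(p,4))
def cur():
    from plant import r
    s=r.get_state(); return np.array(s['tool_pos']),Ro.from_quat(s['eef_rot']),s
E
python3 - <<'E'
from h import *
p,R,s=cur()
R1=Rlip(np.radians(45))
Rm=Slerp([0,1],Ro.concatenate([R,R1]))(.45)
plan(p,R,[(np.array([.44,-.2,.30]),Rm,10),(S(.20,0,.25),R1,9)])
E
```

```text
{"translation": [[0.033, -0.027, -0.01], [0.033, -0.028, -0.012], [0.032, -0.028, -0.012], [0.031, -0.029, -0.014], [0.03, -0.028, -0.015], [0.03, -0.029, -0.017], [0.029, -0.028, -0.017], [0.028, -0.029, -0.019], [0.027, -0.029, -0.021], [0.026, -0.028, -0.021]] , "turn": [[-0.035, -0.009, 0.022], [-0.034, -0.009, 0.022], [-0.035, -0.009, 0.022], [-0.034, -0.009, 0.022], [-0.035, -0.009, 0.022], [-0.035, -0.009, 0.022], [-0.034, -0.009, 0.022], [-0.035, -0.01, 0.022], [-0.035, -0.009, 0.022], [-0.034, -0.009, 0.022]] }
{"translation": [[0.026, -0.032, -0.007], [0.024, -0.033, -0.009], [0.024, -0.032, -0.011], [0.022, -0.033, -0.013], [0.022, -0.033, -0.015], [0.02, -0.033, -0.016], [0.019, -0.033, -0.018], [0.017, -0.032, -0.02], [0.017, -0.032, -0.022]] , "turn": [[-0.047, -0.012, 0.03], [-0.047, -0.013, 0.03], [-0.047, -0.012, 0.029], [-0.047, -0.012, 0.03], [-0.047, -0.012, 0.03], [-0.047, -0.013, 0.03], [-0.047, -0.012, 0.03], [-0.047, -0.012, 0.029], [-0.047, -0.012, 0.03]] }
end [0.6215 0.1261 0.2499]
```

servo_tool --translation '[[0.033,-0.027,-0.01],[0.033,-0.028,-0.012],[0.032,-0.028,-0.012],[0.031,-0.029,-0.014],[0.03,-0.028,-0.015],[0.03,-0.029,-0.017],[0.029,-0.028,-0.017],[0.028,-0.029,-0.019],[0.027,-0.029,-0.021],[0.026,-0.028,-0.021]]' --turn '[[-0.035,-0.009,0.022],[-0.034,-0.009,0.022],[-0.035,-0.009,0.022],[-0.034,-0.009,0.022],[-0.035,-0.009,0.022],[-0.035,-0.009,0.022],[-0.034,-0.009,0.022],[-0.035,-0.01,0.022],[-0.035,-0.009,0.022],[-0.034,-0.009,0.022]]' --grip 0 --grip_force 20

```text
clock: 1.35
tool_pos: [0.4401, -0.199, 0.3007]
eef_rot: [0.981, 0.079, -0.012, 0.178]
contact_force: [0.6, -0.5, -0.7]
opening: 0.009
finger_force: 0.0
```

servo_tool --translation '[[0.026,-0.032,-0.007],[0.024,-0.033,-0.009],[0.024,-0.032,-0.011],[0.022,-0.033,-0.013],[0.022,-0.033,-0.015],[0.02,-0.033,-0.016],[0.019,-0.033,-0.018],[0.017,-0.032,-0.02],[0.017,-0.032,-0.022],[0,0,0]]' --turn '[[-0.047,-0.012,0.03],[-0.047,-0.013,0.03],[-0.047,-0.012,0.029],[-0.047,-0.012,0.03],[-0.047,-0.012,0.03],[-0.047,-0.013,0.03],[-0.047,-0.012,0.03],[-0.047,-0.012,0.029],[-0.047,-0.012,0.03],[0,0,0]]'

```text
clock: 2.6
tool_pos: [0.6216, 0.1303, 0.2451]
eef_rot: [0.922, -0.057, -0.026, 0.382]
contact_force: [-0.8, 0.8, -0.2]
opening: 0.007
finger_force: 0.0
```

```bash
python3 - <<'E'
from h import *
p,R,s=cur(); R1=Rlip(np.radians(45)); print(np.round(s['q'],2),(R.inv()*R1).as_rotvec(),p)
plan(p,R,[(S(.19,0,.15),R1,3),(S(.185,0,.068),R1,3),(S(.119,0,.068),R1,4)])
E
```

```text
[-0.67  0.96  0.2   1.14  0.44  1.57 -2.33] [ 0.00075235 -0.00181317  0.0069442 ] [0.62162851 0.13030531 0.2450784 ]
{"translation": [[0.0, -0.019, 0.026], [0.0, -0.019, 0.026], [0.0, -0.019, 0.025], [0.0, -0.018, 0.021], [0.0, -0.018, 0.02], [0.0, -0.018, 0.021], [0.0, 0.012, 0.012], [0.0, 0.011, 0.011], [0.0, 0.012, 0.012], [0.0, 0.011, 0.012]] , "turn": [[0.0, -0.001, 0.002], [0.001, -0.0, 0.003], [-0.0, -0.001, 0.002], [-0.0, 0.0, -0.0], [-0.0, 0.0, -0.0], [-0.0, 0.0, -0.0], [-0.0, 0.0, -0.0], [-0.0, 0.0, -0.0], [-0.0, 0.0, -0.0], [-0.0, 0.0, -0.0]] }
end [0.6103 0.0455 0.0676]
```

servo_tool --translation '[[0,-0.019,0.026],[0,-0.019,0.026],[0,-0.019,0.025],[0,-0.018,0.021],[0,-0.018,0.02],[0,-0.018,0.021],[0,0,0],[0,0,0]]' --turn '[[0,-0.001,0.002],[0,0,0.003],[0,-0.001,0.002],[0,0,0],[0,0,0],[0,0,0],[0,0,0],[0,0,0]]'

```text
clock: 3.6
tool_pos: [0.6204, 0.1057, 0.0737]
eef_rot: [0.921, -0.064, -0.024, 0.382]
contact_force: [-0.4, -0.4, 0.0]
opening: 0.009
finger_force: 0.0
```

```bash
python3 - <<'E'
from h import *
from plant import optics
p,R,s=cur(); R1=Rlip(np.radians(45)); print(np.round(s['q'],2),(R.inv()*R1).as_rotvec(),p,'want',S(.185,0,.068))
plan(p,R,[(S(.119,0,.068),R1,4)])
o=optics.snapshot('side'); im=cv2.cvtColor(o['img'],cv2.COLOR_RGB2BGR)[130:330,200:460]; cv2.imwrite('pics/s1.png',cv2.resize(im,None,fx=3,fy=3,interpolation=cv2.INTER_CUBIC))
E
```

```text
[-0.65  1.15  0.19  1.26  0.45  1.29 -2.48] [ 1.13485282e-03  7.84193944e-05 -8.35416717e-03] [0.62035955 0.10567015 0.07374258] want [0.61934735 0.1109173  0.068     ]
{"translation": [[-0.0, 0.01, 0.012], [-0.001, 0.009, 0.012], [-0.0, 0.01, 0.011], [-0.0, 0.01, 0.012]] , "turn": [[0.0, 0.0, -0.002], [0.001, 0.0, -0.002], [-0.0, 0.0, -0.002], [0.0, 0.0, -0.002]] }
end [0.6112 0.0455 0.0681]
```

View pics/s1.png

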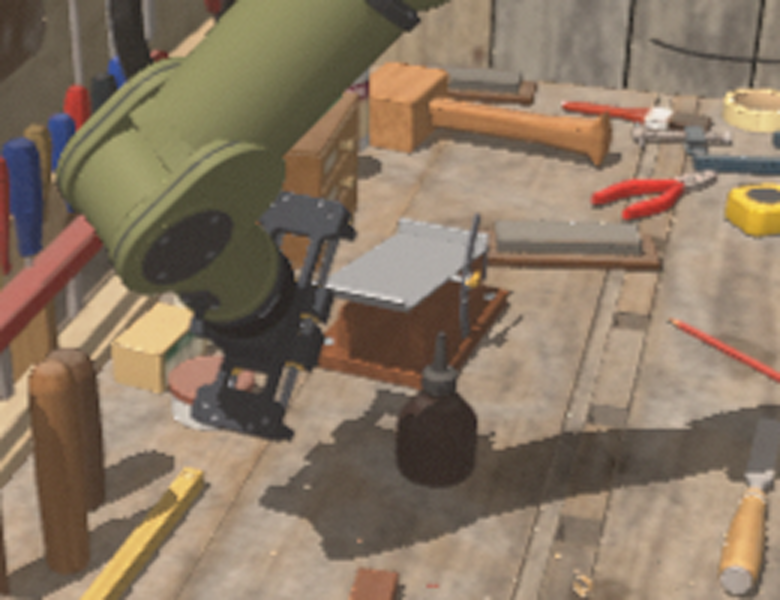

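The side view shows the gripper in the lane beyond the lip (lip edge at crop (370,295)). The flask at (435,440) and the tin at (210,385) are both clear of it.

servo_tool --translation '[[0,0.01,0.012],[-0.001,0.009,0.012],[0,0.01,0.011],[0,0.01,0.012],[0,0,0]]' --turn '[[0,0,-0.002],[0.001,0,-0.002],[0,0,-0.002],[0,0,-0.002],[0,0,0]]'

```text
clock: 4.28
tool_pos: [0.6102, 0.0431, 0.068]
eef_rot: [0.921, -0.062, -0.026, 0.383]
contact_force: [-0.1, 0.1, -0.5]
opening: 0.0
finger_force: 0.0
```

```bash
python3 - <<'E'
from h import *
p,R,s=cur(); R1=Rlip(np.radians(45)); print(np.round(s['q'],2),(R.inv()*R1).as_rotvec(),p,'stand',(p-O)@u,(p-O)@w,s['contact_force'])
H=np.array([-.1,.062]);r=.210
def tc(a): c=H+r*np.array([np.cos(a),np.sin(a)])-np.array([-.0124,.0124]); return S(c[0],0,c[1])
plan(p,R,[(tc(.15),R1,2),(tc(.177),R1,2)]+[(tc(a),R1,1) for a in np.arange(.2,.40,.025)])
E
```

```text
[-0.6   1.12  0.2   1.4   0.49  1.17 -2.49] [ 0.00215087  0.00293201 -0.00117918] [0.61015869 0.04310755 0.06798494] stand 0.11657100919754329 0.00025909440091561713 [-0.09506605  0.13732934 -0.46973095]
{"translation": [[0.0, 0.003, -0.006], [0.0, 0.004, -0.006], [0.0, 0.002, -0.001], [0.0, 0.002, -0.002], [0.0, 0.004, -0.003], [0.0, 0.005, -0.002], [0.0, 0.004, -0.003], [0.0, 0.005, -0.003], [0.0, 0.004, -0.002], [0.0, 0.005, -0.003]] , "turn": [[0.001, 0.001, -0.001], [0.001, 0.002, -0.0], [0.0, -0.0, -0.0], [0.0, -0.0, -0.0], [0.0, -0.0, -0.0], [0.0, -0.0, -0.0], [0.0, -0.0, -0.0], [0.0, -0.0, -0.0], [0.0, -0.0, -0.0], [0.0, -0.0, -0.0]] }
{"translation": [[0.0, 0.005, -0.002], [0.0, 0.005, -0.002]] , "turn": [[0.0, -0.0, -0.0], [0.0, -0.0, -0.0]] }
end [0.609  0.034  0.1267]
```

servo_tool --translation '[[0,0.003,-0.006],[0,0.004,-0.006],[0,0.002,-0.001],[0,0.002,-0.002],[0,0.004,-0.003],[0,0.005,-0.002],[0,0.004,-0.003]]' --turn '[[0.001,0.001,-0.001],[0.001,0.002,0],[0,0,0],[0,0,0],[0,0,0],[0,0,0],[0,0,0]]'

```text
clock: 5.15
tool_pos: [0.6105, 0.0444, 0.1011]
eef_rot: [0.922, -0.06, -0.024, 0.381]
contact_force: [0.3, 0.5, -0.2]
opening: 0.004
finger_force: 0.0
```

```bash
python3 - <<'E'
from h import *
from plant import optics
p,R,s=cur(); R1=Rlip(np.radians(45)); print(np.round(s['q'],2),(R.inv()*R1).as_rotvec(),p,'stand',(p-O)@u,(p-O)@w,s['contact_force'])
o=optics.snapshot('side'); im=cv2.cvtColor(o['img'],cv2.COLOR_RGB2BGR)[160:280,240:400]; cv2.imwrite('pics/s2.png',cv2.resize(im,None,fx=4,fy=4,interpolation=cv2.INTER_CUBIC))
E
```

```text
[-0.6   1.07  0.2   1.41  0.49  1.2  -2.46] [-0.00145537 -0.0017753   0.0010771 ] [0.61049228 0.04440475 0.10113945] stand 0.11790065751692554 9.76799974585799e-05 [ 0.28338445  0.48785063 -0.15227323]
```

View pics/s2.png

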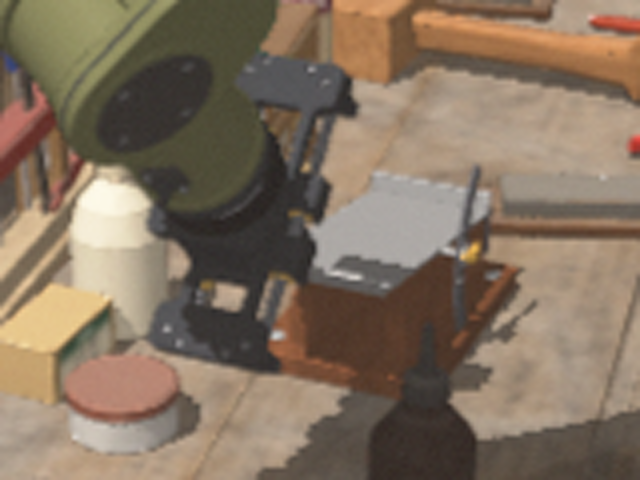

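The fingers are slim at the tip and have not touched yet. The tip is just at the lip (crop (330,270)), so I'll slide it in deeper along the finger and then raise.

servo_tool --translation '[[0,-0.002,0.007],[0,0,0.007],[0,0,0.007],[0,0,0],[0,0.003,-0.003],[0,0.003,-0.003],[0,0.003,-0.002],[0,0.003,-0.002],[0,0,0]]' --turn '[[0,0,0],[0,0,0],[0,0,0],[0,0,0],[0,0,0],[0,0,0],[0,0,0],[0,0,0],[0,0,0]]'

```text
clock: 6.32
tool_pos: [0.6088, 0.03, 0.1004]
eef_rot: [0.922, -0.06, -0.024, 0.381]
contact_force: [-0.6, -1.5, -0.6]
opening: 0.005
finger_force: 0.0
```

```bash
python3 - <<'E'
from h import *
p,R,s=cur(); print(p,'stand',(p-O)@u,(p-O)@w,s['contact_force'])
E
```

```text
[0.60882652 0.03003347 0.10038637] stand 0.10343490089116834 -0.0001266443103574566 [-0.58646637 -1.53484958 -0.58624522]
```

servo_tool --translation '[[0,0.0035,-0.0022],[0,0.0035,-0.0022],[0,0.0035,-0.0021],[0,0.0035,-0.002],[0,0.0035,-0.002]]' --turn '[[0,0,0],[0,0,0],[0,0,0],[0,0,0],[0,0,0]]'

```text
clock: 6.95
tool_pos: [0.608, 0.025, 0.1201]
eef_rot: [0.922, -0.059, -0.024, 0.381]
contact_force: [-0.2, 0.6, 1.0]
opening: 0.005
finger_force: 0.0
```

```bash
cat >> h.py <<'E'
def slope(tag,pic=True):
    from plant import optics
    p,R,s=cur(); X=(p-O)@u; print('tcp stand',X,(p-O)@w,p[2],'ang',np.arctan2(p[2]-.062,X+.1),'F',np.round(s['contact_force'],1))
    o=optics.snapshot('top'); P=cloud(o)
    # plate points in stand frame, window on the flat part, away from tool
    q=P.reshape(-1,3)-O; x,y,z=q@u,q@w,q[:,2]; im=o['img'].reshape(-1,3).astype(int)
    k=(x>-.085)&(x<.06)&(abs(y)<.040)&(z>.055)&(im.max(1)-im.min(1)<18)
    x,z,y=x[k],z[k],y[k]; kk=np.ones(len(x),bool)
    for _ in range(15):
        A=np.c_[x,y,np.ones(len(x))]; c=np.linalg.lstsq(A[kk],z[kk],rcond=None)[0]; e=abs(z-A@c); kk=e<max(.005,1.5*np.median(e))
    print('slope x',np.arctan(c[0]),'tilt y',c[1],'N',kk.sum(),len(x),'z at hinge',-.1*c[0]+c[2])
    cv2.imwrite(f'pics/{tag}.png',cv2.cvtColor(o['img'],cv2.COLOR_RGB2BGR)); pickle.dump(o,open(f'{tag}.pkl','wb')); return o,P
E
python3 -c "
from h import *
slope('t3')"
```

```text
tcp stand 0.09836850215800598 5.484359134471511e-05 0.12007056817519429 ang 0.2847838101723691 F [-0.2  0.6  1. ]
slope x 0.17427432974324542 tilt y -0.006535197754804586 N 1652 1686 z at hinge 0.06446192184629673
```

```bash
python3 - <<'E'
from h import *
from plant import optics
o=optics.snapshot('side'); P=cloud(o)
im=cv2.cvtColor(o['img'],cv2.COLOR_RGB2BGR).copy()
p,R,s=cur(); print(proj(o,p),proj(o,S(.1116,0,.0999)),proj(o,S(.1116,.046,.0999)),proj(o,S(.1116,-.046,.0999)))
im=cv2.resize(im[160:280,240:400],None,fx=5,fy=5,interpolation=cv2.INTER_CUBIC)
for X,c in [(p,(0,0,255)),(S(.1116,.046,.0999),(0,255,0)),(S(.1116,-.046,.0999),(0,255,0)),(S(.1244,.046,.115),(255,0,0)),(S(.1244,-.046,.115),(255,0,0))]:
    q=(proj(o,X)[0]-[240,160])*5; cv2.circle(im,tuple(int(a) for a in q),4,c,1)
cv2.imwrite('pics/s4.png',im)
E
```

```text
[[321.69598429 220.63492033]] [[319.6942793  229.87598352]] [[336.36149438 233.28404996]] [[303.41093307 226.54640953]]
```

View pics/s4.png

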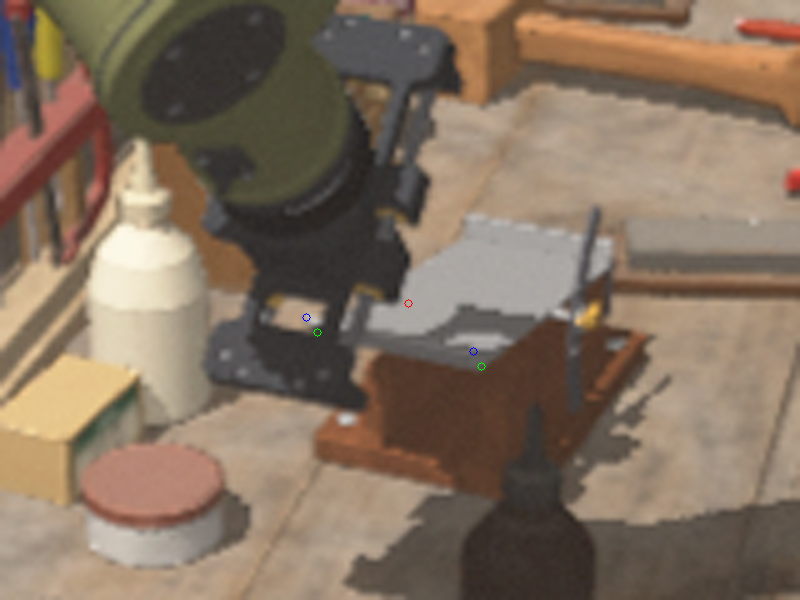

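The lip corner marks match the image, but no fingertip shows at the computed TCP (crop (408,303)). I'll check the depth data in the tool frame.

```bash
python3 - <<'E'
from h import *
from plant import optics
p,R,s=cur()
for n in ('side','top','wrist'):
    o=optics.snapshot(n); P=cloud(o); q=R.inv().apply((P.reshape(-1,3)-p)); im=o['img'].reshape(-1,3).astype(int)
    k=(abs(q[:,0])<.03)&(abs(q[:,1])<.13)&(q[:,2]>-.09)&(q[:,2]<.02)&(im.max(1)<75); a=q[k]
    print(n,k.sum(),proj(o,p))
    for lo in np.arange(-.09,.02,.01):
        b=a[(a[:,2]>=lo)&(a[:,2]<lo+.01)]
        if len(b): print(round(lo,2),len(b),'x',np.round([b[:,0].min(),b[:,0].max()],3),'y',np.round(np.percentile(b[:,1],[0,10,50,90,100]),3))
    cv2.imwrite(f'pics/{n}5.png',cv2.cvtColor(o['img'],cv2.COLOR_RGB2BGR))
    uv=proj(o,p)[0].astype(int)
    if 0<=uv[0]<640 and 0<=uv[1]<480: print('pt at tcp pixel (stand)',(P[uv[1],uv[0]]-O)@np.c_[u,w,zh],o['img'][uv[1],uv[0]])
E
```

```text
side 13 [[321.69598429 220.63492033]]
-0.09 2 x [-0.004 -0.003] y [0.005 0.005 0.005 0.006 0.006]
-0.08 2 x [-0.009 -0.008] y [0.008 0.008 0.009 0.01  0.011]
-0.07 2 x [-0.008 -0.008] y [0.012 0.012 0.012 0.013 0.013]
-0.06 1 x [-0.007 -0.007] y [0.013 0.013 0.013 0.013 0.013]
-0.05 6 x [-0.01  -0.006] y [-0.011 -0.009  0.004  0.009  0.01 ]
pt at tcp pixel (stand) [ 0.04150729 -0.02560091  0.09059003] [172 167 165]
top 8 [[313.64946726 241.15147068]]
-0.06 1 x [-0.009 -0.009] y [-0.012 -0.012 -0.012 -0.012 -0.012]
-0.01 7 x [-0.007  0.012] y [-0.023 -0.022 -0.02  -0.019 -0.018]
pt at tcp pixel (stand) [ 0.10037776 -0.00528105  0.09720028] [88 86 84]
wrist 3125 [[325.38929491 268.62987519]]
-0.09 686 x [-0.009  0.011] y [-0.01  -0.009 -0.002  0.006  0.008]
-0.08 681 x [0.008 0.011] y [-0.012 -0.01  -0.001  0.008  0.01 ]
-0.07 702 x [-0.001  0.011] y [-0.013 -0.01  -0.     0.008  0.011]
-0.06 598 x [-0.     0.011] y [-0.015 -0.012 -0.     0.009  0.013]
-0.05 436 x [0.008 0.011] y [-0.015 -0.011 -0.     0.009  0.013]
-0.04 21 x [0.008 0.009] y [-0.008 -0.007 -0.004  0.005  0.006]
0.01 1 x [-0.014 -0.014] y [-0.012 -0.012 -0.012 -0.012 -0.012]
pt at tcp pixel (stand) [0.07509472 0.01122081 0.09695676] [115 116 113]
```

View pics/wrist5.png

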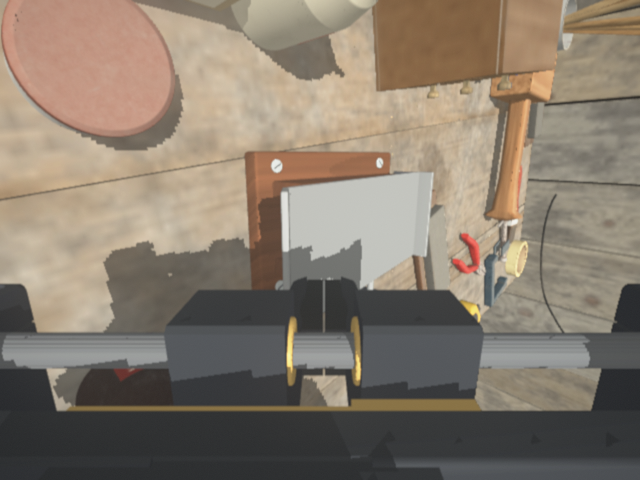

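```bash
python3 - <<'E'
from h import *
from plant import optics
p,R,s=cur(); o=optics.snapshot('wrist'); P=cloud(o); q=R.inv().apply((P.reshape(-1,3)-p)).reshape(480,640,3)
print('cam in tool',R.inv().apply(-np.array(o['R']).T@o['t']-p))
for t in [(.009,0,0),(.009,0,-.02),(.009,0,-.04),(.009,.012,0),(.009,-.012,0)]: print(t,proj(o,p+R.apply(t)))
for v in range(264,300,3): print(v,[ (np.round(q[v,c],3).tolist(),int(o['img'][v,c].max())) for c in (310,340)], o['z_map'][v,310])
# top view & side: tin of points near tool axis
for n in ('top','side'):
    o=optics.snapshot(n)
    for t in [(0,0,0),(0,0,-.03),(0,0,-.06)]:
        uv=proj(o,p+R.apply(t))[0]; c=np.array(o['R'])@(p+R.apply(t))+o['t']; print(n,t,uv.round(1),'depth pt',c[2].round(3),'map',o['z_map'][int(uv[1]),int(uv[0])])
E
```

```text
cam in tool [ 0.06742443 -0.00058214 -0.18560426]
(0.009, 0, 0) [[324.47298887 254.26426731]]
(0.009, 0, -0.02) [[324.57418628 265.77340358]]
(0.009, 0, -0.04) [[324.70044924 280.1332344 ]]
(0.009, 0.012, 0) [[345.17269708 254.2813493 ]]
(0.009, -0.012, 0) [[303.77349748 254.2471855 ]]
264 [([-0.003, -0.009, 0.019], 115), ([-0.014, 0.012, 0.048], 116)] 0.21565405
267 [([-0.005, -0.009, 0.018], 115), ([-0.016, 0.012, 0.049], 116)] 0.21543466
270 [([-0.008, -0.009, 0.019], 114), ([-0.019, 0.012, 0.051], 115)] 0.2169184
273 [([-0.01, -0.009, 0.019], 114), ([-0.021, 0.012, 0.049], 115)] 0.2177737
276 [([-0.012, -0.009, 0.02], 115), ([-0.023, 0.012, 0.049], 111)] 0.2189204
279 [([-0.014, -0.009, 0.019], 92), ([-0.026, 0.012, 0.049], 90)] 0.21917775
282 [([0.009, -0.007, -0.043], 56), ([0.009, 0.007, -0.042], 62)] 0.15270168
285 [([0.009, -0.007, -0.046], 54), ([0.01, 0.007, -0.048], 57)] 0.14996676
288 [([0.009, -0.007, -0.048], 55), ([0.009, 0.007, -0.049], 55)] 0.1478556
291 [([0.009, -0.006, -0.052], 55), ([0.009, 0.006, -0.053], 54)] 0.143774
294 [([0.01, -0.006, -0.057], 53), ([0.009, 0.006, -0.056], 55)] 0.13950852
297 [([0.009, -0.006, -0.059], 54), ([0.009, 0.006, -0.059], 54)] 0.13782959
top (0, 0, 0) [313.5 241.3] depth pt 1.12 map 1.1357006
top (0, 0, -0.03) [304.9 239.1] depth pt 1.1 map 0.9826766
top (0, 0, -0.06) [295.9 236.7] depth pt 1.079 map 0.95410234
side (0, 0, 0) [321.8 220.9] depth pt 1.314 map 1.3828802
side (0, 0, -0.03) [318.6 216.9] depth pt 1.287 map 1.189423
side (0, 0, -0.06) [315.4 212.7] depth pt 1.259 map 1.1817148
```

The visible fingers end about 41 mm short of the reported TCP: the depth data shows it, and the tip "passed" the lip without touching. I'll work with the real tip, i.e. reported TCP minus 41 mm along the tool z axis.

```bash
cat >> h.py <<'E'
OFF=.041
def tcp(E,R): return np.array(E)+R.apply([0,0,OFF])   # real tip -> reported TCP
E
python3 - <<'E'
from h import *
p,R,s=cur(); R1=Rlip(np.radians(45)); t=lambda x,z:tcp(S(x,0,z),R1)
print(np.round(s['q'],2))
plan(p,R,[(t(.18,.15),R1,2),(t(.18,.074),R1,3),(t(.1137,.074),R1,4)])
E
```

```text
[-0.58  1.03  0.21  1.44  0.5   1.19 -2.44]
{"translation": [[0.0, -0.018, -0.019], [0.0, -0.018, -0.019], [0.0, -0.018, 0.018], [0.0, -0.018, 0.018], [0.0, -0.018, 0.018], [0.0, 0.012, 0.012], [0.0, 0.011, 0.011], [0.0, 0.012, 0.012], [0.0, 0.012, 0.012]] , "turn": [[-0.001, -0.001, 0.001], [-0.001, -0.001, 0.001], [0.0, 0.0, -0.0], [0.0, 0.0, -0.0], [0.0, 0.0, -0.0], [0.0, 0.0, -0.0], [0.0, 0.0, -0.0], [0.0, 0.0, -0.0], [0.0, 0.0, -0.0]] }
end [0.6059 0.0112 0.0447]
```

servo_tool --translation '[[0,-0.018,-0.019],[0,-0.018,-0.019],[0,-0.018,0.018],[0,-0.018,0.018],[0,-0.018,0.018],[0,0,0],[0,0,0]]' --turn '[[0,0,0],[0,0,0],[0,0,0],[0,0,0],[0,0,0],[0,0,0],[0,0,0]]'

```text
clock: 8.22
tool_pos: [0.615, 0.0765, 0.0451]
eef_rot: [0.922, -0.06, -0.024, 0.381]
contact_force: [-0.7, -0.2, 0.8]
opening: 0.004
finger_force: 0.0
```

```bash
python3 - <<'E'
from h import *
p,R,s=cur(); R1=Rlip(np.radians(45)); t=lambda x,z:tcp(S(x,0,z),R1)
E=p-R.apply([0,0,OFF]); print(np.round(s['q'],2),'E',(E-O)@u,(E-O)@w,E[2],s['contact_force'])
plan(p,R,[(t(.1137,.074),R1,4),(t(.1137,.085),R1,2),(t(.112,.094),R1,3)])
E
```

```text
[-0.62  1.16  0.19  1.33  0.47  1.2  -2.5 ] E 0.17930316952654424 -0.0001077695525292846 0.07415694309670691 [-0.71908537 -0.15941457  0.83191799]
{"translation": [[-0.0, 0.012, 0.012], [-0.0, 0.011, 0.011], [-0.0, 0.012, 0.012], [-0.0, 0.011, 0.011], [-0.0, 0.004, -0.004], [-0.0, 0.004, -0.003], [-0.0, 0.003, -0.002], [-0.0, 0.002, -0.002], [-0.0, 0.003, -0.001]] , "turn": [[-0.0, -0.001, 0.0], [-0.001, -0.0, 0.0], [0.0, -0.001, 0.001], [-0.0, -0.0, -0.0], [-0.0, -0.0, -0.0], [-0.0, -0.0, -0.0], [-0.0, -0.0, -0.0], [-0.0, -0.0, -0.0], [-0.0, -0.0, -0.0]] }
end [0.6062 0.0092 0.0649]
```

servo_tool --translation '[[0,0.012,0.012],[0,0.011,0.011],[0,0.012,0.012],[0,0.011,0.011],[0,0,0]]' --turn '[[0,0,0],[0,0,0],[0,0,0],[0,0,0],[0,0,0]]'

```text
clock: 8.85
tool_pos: [0.6059, 0.0102, 0.0454]
eef_rot: [0.922, -0.061, -0.025, 0.382]
contact_force: [0.0, 0.1, -0.8]
opening: 0.007
finger_force: 0.0
```

servo_tool --translation '[[0,0.004,-0.004],[0,0.004,-0.003],[0,0.003,-0.002],[0,0.002,-0.002],[0,0.003,-0.001],[0,0.0035,-0.0022]]' --turn '[[0,0,0],[0,0,0],[0,0,0],[0,0,0],[0,0,0],[0,0,0]]'

```text
clock: 9.6
tool_pos: [0.6061, 0.0125, 0.0668]
eef_rot: [0.924, -0.058, -0.024, 0.378]
contact_force: [0.9, 7.2, -9.2]
opening: 0.006
finger_force: 5.7
```

```bash
python3 -c "
from h import *
p,R,s=cur(); E=p-R.apply([0,0,OFF]); print('E',(E-O)@u,(E-O)@w,E[2])
slope('t6')"
```

```text
E 0.1144806841094143 0.0003883289340406546 0.09602729809305037
tcp stand 0.08571656405590806 0.00024540664871112376 0.06681077929344256 ang 0.025898086810010917 F [ 0.9  7.2 -9.2]
slope x 0.2279314194219243 tilt y -0.0032135772994205253 N 1666 1698 z at hinge 0.06472216360816606
```

servo_tool --translation '[[0,0.0034,-0.0032],[0,0.0034,-0.0032],[0,0.0034,-0.0032],[0,0.0034,-0.0032],[0,0.0034,-0.0032],[0,0.0034,-0.0032],[0,0.0034,-0.0032],[0,0.0034,-0.0032]]' --turn '[[0.025,0,0],[0.025,0,0],[0.025,0,0],[0.025,0,0],[0.025,0,0],[0.025,0,0],[0.025,0,0],[0.025,0,0]]'

```text
clock: 10.65
tool_pos: [0.6052, 0.0075, 0.1048]
eef_rot: [0.957, -0.06, -0.018, 0.285]
contact_force: [1.0, 6.2, -8.0]
opening: 0.01
finger_force: 5.0
```

```bash
python3 -c "
from h import *
p,R,s=cur(); E=p-R.apply([0,0,OFF]); print('E',(E-O)@u,(E-O)@w,E[2],np.arctan2(E[2]-.062,(E-O)@u+.1),np.round(s['q'],2))
slope('t7')"
```

```text
E 0.1030676536194682 0.0006156322637883801 0.13909823778740893 0.3628566452581001 [-0.46  0.94  0.14  1.56  0.48  0.99 -2.39]
tcp stand 0.08064260328259545 0.0005235699373448017 0.10477465053437296 ang 0.23250911582235884 F [ 1.   6.2 -8. ]
slope x 0.4346362081028973 tilt y -0.0026407744647183456 N 1686 1719 z at hinge 0.06481494320357181
```

servo_tool --translation '[[0,0.0034,-0.0032],[0,0.0034,-0.0032],[0,0.0034,-0.0032],[0,0,0],[0,0,0]]' --turn '[[0.025,0,0],[0.025,0,0],[0.025,0,0],[0,0,0],[0,0,0]]'

```text
clock: 11.32
tool_pos: [0.6043, 0.0031, 0.1195]
eef_rot: [0.966, -0.062, -0.016, 0.25]
contact_force: [-0.4, 7.3, -2.2]
opening: 0.007
finger_force: 3.8
```

```bash
python3 -c "
from h import *
o,P=slope('t8')
q=P.reshape(-1,3)-O; x,y,z=q@u,q@w,q[:,2]
for ya,yb in ((.075,.2),(-.13,-.075)):
    k=(abs(z)<.012)&(x>-.2)&(x<.14)&(y>ya)&(y<yb); print(k.sum(),np.linalg.lstsq(np.c_[x,y,np.ones(len(x))][k],z[k],rcond=None)[0])
"
```

```text
tcp stand 0.07613085368064343 0.0008253169009823045 0.1194920885870287 ang 0.3155129092835366 F [-0.4  7.3 -2.2]
slope x 0.5171100425901473 tilt y -0.006933177390818349 N 1613 1742 z at hinge 0.06500668057945663
5624 [ 0.00074465 -0.00432589 -0.00151424]
1892 [ 0.00121914 -0.00484152 -0.00199543]
```

servo_tool --translation '[[0,0.001,-0.001],[0,0,0],[0,-0.008,0],[0,-0.012,0],[0,-0.01,-0.02],[0,0,-0.04],[0,0,-0.05],[0,0,0]]' --turn '[[0.008,0,0],[0,0,0],[0,0,0],[0,0,0],[0,0,0],[0,0,0],[0,0,0],[0,0,0]]'

```text
clock: 12.38
tool_pos: [0.6173, 0.0815, 0.2058]
eef_rot: [0.967, -0.062, -0.012, 0.246]
contact_force: [-0.6, -1.0, 0.1]
opening: 0.005
finger_force: 0.0
```

```bash
python3 -c "
from h import *
o,P=slope('t9'); p,R,s=cur(); print(p,np.round(s['q'],2))
"
```

```text
tcp stand 0.1555873531887034 -0.001768948825125976 0.2058257501557284 ang 0.5125614241147508 F [-0.6 -1.   0.1]
slope x 0.5212992076677303 tilt y -0.006096711216394213 N 1712 1740 z at hinge 0.06490043808557988
[0.61570224 0.07957566 0.20400502] [-0.49  0.82  0.08  1.41  0.39  1.22 -2.31]
```

Slope is at 0.521 rad with the tool clear. Next is the stone.

```bash
cat >> h.py <<'E'
SC=np.array([.4776,-.3037,0]); SA=np.radians(12.7)
def Rdown(a):
    x=np.array([np.cos(a),np.sin(a),0]); z=-zh; return Ro.from_matrix(np.c_[x,np.cross(z,x),z])
E
python3 - <<'E'
from h import *
p,R,s=cur(); R1=Rdown(SA)
plan(p,R,[(p+np.array([-.03,-.02,.07]),R,2),(tcp(SC+[0.02,.05,.25],R1),R1,8),(tcp(SC+[0,0,.11],R1),R1,4)])
E
```

```text
{"translation": [[-0.013, 0.027, -0.025], [-0.014, 0.027, -0.025], [-0.006, 0.031, 0.026], [-0.008, 0.033, 0.025], [-0.009, 0.034, 0.022], [-0.011, 0.035, 0.02], [-0.013, 0.035, 0.018], [-0.014, 0.036, 0.015], [-0.016, 0.036, 0.013], [-0.018, 0.036, 0.01]] , "turn": [[0.0, 0.0, 0.0], [0.0, 0.0, 0.0], [0.062, 0.011, -0.043], [0.062, 0.01, -0.043], [0.062, 0.011, -0.043], [0.062, 0.01, -0.042], [0.062, 0.011, -0.043], [0.062, 0.01, -0.043], [0.062, 0.011, -0.043], [0.062, 0.01, -0.043]] }
{"translation": [[-0.008, 0.011, 0.035], [-0.007, 0.011, 0.035], [-0.008, 0.011, 0.035], [-0.007, 0.011, 0.035]] , "turn": [[-0.0, 0.0, 0.0], [-0.0, 0.0, 0.0], [-0.0, 0.0, 0.0], [-0.0, 0.0, 0.0]] }
end [ 0.4776 -0.3033  0.0693]
```

servo_tool --translation '[[-0.013,0.027,-0.025],[-0.014,0.027,-0.025],[-0.006,0.031,0.026],[-0.008,0.033,0.025],[-0.009,0.034,0.022],[-0.011,0.035,0.02],[-0.013,0.035,0.018],[-0.014,0.036,0.015],[-0.016,0.036,0.013],[-0.018,0.036,0.01]]' --turn '[[0,0,0],[0,0,0],[0.062,0.011,-0.043],[0.062,0.01,-0.043],[0.062,0.011,-0.043],[0.062,0.01,-0.042],[0.062,0.011,-0.043],[0.062,0.01,-0.043],[0.062,0.011,-0.043],[0.062,0.01,-0.043]]'

```text
clock: 13.68
tool_pos: [0.4935, -0.2562, 0.2066]
eef_rot: [0.994, 0.11, -0.003, -0.002]
contact_force: [1.4, -0.3, -0.5]
opening: 0.006
finger_force: 0.0
```

servo_tool --translation '[[-0.008,0.011,0.035],[-0.007,0.011,0.035],[-0.008,0.011,0.035],[-0.007,0.011,0.03],[0,0,0],[0,0,0]]' --turn '[[0,0,0],[0,0,0],[0,0,0],[0,0,0],[0,0,0],[0,0,0]]' --grip 0.85 --grip_force 40

```text
clock: 14.42
tool_pos: [0.4761, -0.3034, 0.0735]
eef_rot: [0.994, 0.11, -0.002, -0.0]
contact_force: [0.6, -0.2, 0.4]
opening: 0.662
finger_force: 0.0
```

```bash
python3 - <<'E'
from h import *
from plant import optics
p,R,s=cur(); R1=Rdown(SA); print(np.round(s['q'],2),p,s['opening'],(R.inv()*R1).as_rotvec())
o=optics.snapshot('wrist'); P=cloud(o); q=R.inv().apply(P.reshape(-1,3)-p); im=o['img'].reshape(-1,3).astype(int)
# finger end seen: dark points with |x|<.012, near y=+-.04..
k=(abs(q[:,0])<.013)&(abs(q[:,1])>.03)&(abs(q[:,1])<.065)&(q[:,2]>-.12)&(q[:,2]<.02)
a=q[k]; h,e=np.histogram(a[:,2],np.arange(-.12,.025,.005)); print(dict(zip(np.round(e[:-1],3).tolist(),h.tolist())))
for sg in (1,-1):
    b=a[(a[:,1]*sg>0)]; print(sg,np.percentile(b[:,2],[95,99,100]),b[b[:,2]>-.06][:,1].min() if (b[:,2]>-.06).any() else 0,b[b[:,2]>-.06][:,1].max() if (b[:,2]>-.06).any() else 0)
# stone block from wrist
k=(P[...,2]>.021)&(P[...,2]<.036)&(np.hypot(P[...,0]-SC[0],P[...,1]-SC[1])<.09)
b=P[k]; print('block',cv2.minAreaRect((b[:,:2]*1000).astype(np.float32)),np.median(b[:,2]),k.sum())
k=(P[...,2]>.007)&(P[...,2]<.036)&(np.hypot(P[...,0]-SC[0],P[...,1]-SC[1])<.12)
b=P[k]; print('tray',cv2.minAreaRect((b[:,:2]*1000).astype(np.float32)),k.sum())
cv2.imwrite('pics/w10.png',cv2.cvtColor(o['img'],cv2.COLOR_RGB2BGR))
E
```

```text
[ 0.6   0.79 -0.19  1.85  0.28  0.53 -1.13] [ 0.47605681 -0.3034383   0.07350929] 0.6617828998858973 [-0.0012112   0.00339461 -0.00056029]
{-0.12: 462, -0.115: 670, -0.11: 682, -0.105: 625, -0.1: 508, -0.095: 327, -0.09: 581, -0.085: 1050, -0.08: 614, -0.075: 593, -0.07: 653, -0.065: 565, -0.06: 368, -0.055: 298, -0.05: 274, -0.045: 202, -0.04: 30, -0.035: 0, -0.03: 0, -0.025: 0, -0.02: 0, -0.015: 0, -0.01: 0, -0.005: 0, 0.0: 0, 0.005: 0, 0.01: 0, 0.015: 0}
1 [-0.0484586  -0.04182238 -0.03860221] 0.030018494523023364 0.04340372773163447
-1 [-0.0490054  -0.04191513 -0.03855979] -0.04367145241506287 -0.030000203635227703
block ((478.895751953125, -303.1230773925781), (142.87783813476562, 50.164939880371094), 12.702850341796875) 0.028602571240861158 13534
tray ((483.83721923828125, -302.06256103515625), (172.27362060546875, 68.22887420654297), 12.697948455810547) 19954
```

View pics/w10.png

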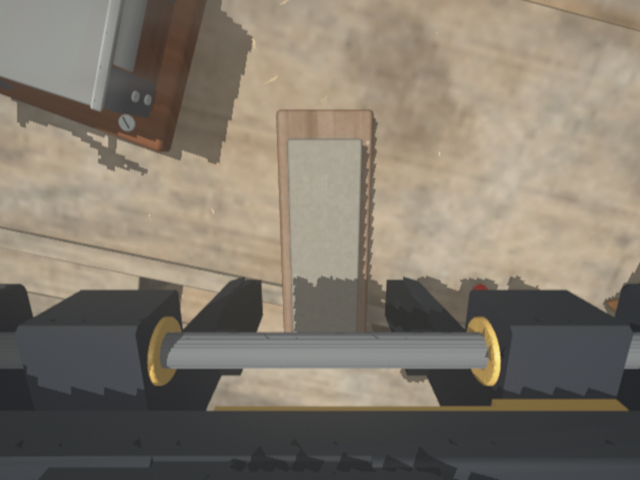

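The wrist picture shows the fingers straddling the block (block columns 290–360, fingers at 250 and 390), and it confirms the 40 mm tip offset.

servo_tool --translation '[[0.0015,0,0.03],[0,0,0.03],[0,0,0.025],[0,0,0.007],[0,0,0]]' --turn '[[0,0.002,0],[0,0.001,0],[0,0,0],[0,0,0],[0,0,0]]'

```text
clock: 15.1
tool_pos: [0.4782, -0.3032, -0.018]
eef_rot: [0.994, 0.111, 0.0, -0.0]
contact_force: [0.0, 0.8, 0.2]
opening: 0.852
finger_force: 0.0
```

servo_tool --translation '[[0,0,0.004],[0,0,0],[0,0,0],[0,0,0],[0,0,0],[0,0,0],[0,0,0]]' --turn '[[0,0,0],[0,0,0],[0,0,0],[0,0,0],[0,0,0],[0,0,0],[0,0,0]]' --grip 0.3 --grip_force 40

```text
clock: 15.98
tool_pos: [0.4778, -0.3036, -0.0223]
eef_rot: [0.994, 0.11, 0.0, -0.0]
contact_force: [-0.1, 0.3, 4.7]
opening: 0.565
finger_force: 40.0
```

```bash
cat >> h.py <<'E'
SL=.521
a_=np.cos(SL)*u+np.sin(SL)*zh; n_=-np.sin(SL)*u+np.cos(SL)*zh
FOOT=S(-.1,0,.062)+.005*a_+.004*n_
GZ=-.0223
Rpl=Ro.from_matrix(np.c_[a_,np.cross(-n_,a_),-n_])
def place(D,h,y=0): return FOOT+D*a_+(h+GZ)*n_+y*w
def rel():
    p,R,s=cur(); q=p-FOOT; print('D',np.round(q@a_*1e3,1),'y',np.round(q@w*1e3,1),'h',np.round((q@n_-GZ)*1e3,1),'rot err(tool)',np.round((R.inv()*Rpl).as_rotvec(),4),'F up-slope/w/normal',np.round([np.dot(s['contact_force'],v) for v in (a_,w,n_)],1),'op',s['opening'],'ff',s['finger_force'],'t',s['clock'],'q',np.round(s['q'],2)); return p,R
E
python3 - <<'E'
from h import *
p,R,s=cur()
plan(p,R,[(p+np.array([0,0,.04]),R,2),(p+np.array([0,0,.24]),R,6),(place(.11,.10),Rpl,14),(place(.104,.03),Rpl,4)])
E
```

```text
{"translation": [[0.0, -0.0, -0.02], [0.0, -0.0, -0.02], [0.0, -0.0, -0.033], [0.0, -0.0, -0.034], [0.0, -0.0, -0.033], [0.0, -0.0, -0.033], [0.0, -0.0, -0.034], [0.0, -0.0, -0.033], [0.011, -0.012, 0.002], [0.011, -0.01, 0.003]] , "turn": [[0.0, 0.0, 0.0], [0.0, 0.0, 0.0], [0.0, 0.0, 0.0], [0.0, 0.0, 0.0], [0.0, 0.0, 0.0], [0.0, 0.0, 0.0], [0.0, 0.0, 0.0], [0.0, 0.0, 0.0], [0.023, 0.032, -0.085], [0.022, 0.033, -0.085]] }
{"translation": [[0.013, -0.009, 0.003], [0.013, -0.009, 0.004], [0.014, -0.007, 0.004], [0.013, -0.006, 0.005], [0.015, -0.004, 0.006], [0.014, -0.003, 0.006], [0.014, -0.002, 0.006], [0.015, -0.0, 0.008], [0.014, 0.001, 0.007], [0.013, 0.002, 0.008]] , "turn": [[0.023, 0.032, -0.085], [0.023, 0.033, -0.085], [0.022, 0.032, -0.085], [0.023, 0.032, -0.085], [0.023, 0.033, -0.085], [0.022, 0.032, -0.085], [0.023, 0.033, -0.085], [0.023, 0.032, -0.085], [0.022, 0.032, -0.085], [0.023, 0.033, -0.085]] }
{"translation": [[0.013, 0.004, 0.009], [0.013, 0.005, 0.008], [-0.002, -0.0, 0.018], [-0.001, -0.0, 0.017], [-0.002, -0.0, 0.018], [-0.001, -0.0, 0.017]] , "turn": [[0.022, 0.032, -0.085], [0.023, 0.033, -0.085], [0.0, -0.0, 0.0], [0.0, -0.0, 0.0], [0.0, -0.0, 0.0], [0.0, -0.0, 0.0]] }
end [ 0.594  -0.0835  0.1268]
```

servo_tool --translation '[[0,0,-0.02],[0,0,-0.02],[0,0,-0.033],[0,0,-0.034],[0,0,-0.033],[0,0,-0.033],[0,0,-0.034],[0,0,-0.033],[0.011,-0.012,0.002],[0.011,-0.01,0.003]]' --turn '[[0,0,0],[0,0,0],[0,0,0],[0,0,0],[0,0,0],[0,0,0],[0,0,0],[0,0,0],[0.023,0.032,-0.085],[0.022,0.033,-0.085]]'

```text
clock: 17.23
tool_pos: [0.4922, -0.2755, 0.212]
eef_rot: [0.98, 0.196, 0.029, -0.027]
contact_force: [-0.6, 0.7, -5.6]
opening: 0.564
finger_force: 40.0
```

servo_tool --translation '[[0.013,-0.009,0.003],[0.013,-0.009,0.004],[0.014,-0.007,0.004],[0.013,-0.006,0.005],[0.015,-0.004,0.006],[0.014,-0.003,0.006],[0.014,-0.002,0.006],[0.015,0,0.008],[0.014,0.001,0.007],[0.013,0.002,0.008]]' --turn '[[0.023,0.032,-0.085],[0.023,0.033,-0.085],[0.022,0.032,-0.085],[0.023,0.032,-0.085],[0.023,0.033,-0.085],[0.022,0.032,-0.085],[0.023,0.033,-0.085],[0.023,0.032,-0.085],[0.022,0.032,-0.085],[0.023,0.033,-0.085]]'

```text
clock: 18.48
tool_pos: [0.5719, -0.1406, 0.1917]
eef_rot: [0.787, 0.575, 0.168, -0.15]
contact_force: [0.7, 0.8, -6.0]
opening: 0.556
finger_force: 40.0
```

servo_tool --translation '[[0.013,0.004,0.009],[0.013,0.005,0.008],[0,0,0],[0,0,0]]' --turn '[[0.022,0.032,-0.085],[0.023,0.033,-0.085],[0,0,0],[0,0,0]]'

```text
clock: 18.98
tool_pos: [0.5889, -0.1136, 0.189]
eef_rot: [0.727, 0.637, 0.192, -0.17]
contact_force: [0.1, 0.3, -5.1]
opening: 0.561
finger_force: 40.0
```

```bash
python3 - <<'E'
from h import *
p,R=rel(); plan(p,R,[(place(.104,.03),Rpl,4),(place(.102,.010),Rpl,3)],4)
E
```

```text
D 108.9 y 0.9 h 99.3 rot err(tool) [-0.002   0.001  -0.0023] F up-slope/w/normal [-2.3 -0.1 -4.6] op 0.561336165303273 ff 39.99871373176575 t 18.975 q [ 0.85  0.91 -0.9   1.56  0.18  0.95 -0.05]
{"translation": [[-0.0012, 0.0003, 0.0173], [-0.0012, 0.0002, 0.0174], [-0.0012, 0.0003, 0.0173], [-0.0013, 0.0002, 0.0173], [-0.0007, 0.0, 0.0067], [-0.0006, 0.0, 0.0066], [-0.0007, 0.0, 0.0067]] , "turn": [[-0.0005, 0.0002, -0.0006], [-0.0005, 0.0003, -0.0006], [-0.0005, 0.0002, -0.0005], [-0.0005, 0.0003, -0.0006], [-0.0, -0.0, -0.0], [-0.0, -0.0, -0.0], [-0.0, -0.0, -0.0]] }
end [ 0.5948 -0.0756  0.1081]
```

servo_tool --translation '[[-0.0012,0.0003,0.0173],[-0.0012,0.0002,0.0174],[-0.0012,0.0003,0.0173],[-0.0013,0.0002,0.0173],[-0.0007,0,0.0067],[-0.0006,0,0.0066],[-0.0007,0,0.006],[0,0,0]]' --turn '[[-0.0005,0.0002,-0.0006],[-0.0005,0.0003,-0.0006],[-0.0005,0.0002,-0.0005],[-0.0005,0.0003,-0.0006],[0,0,0],[0,0,0],[0,0,0],[0,0,0]]'

```text
clock: 19.98
tool_pos: [0.5959, -0.0749, 0.1096]
eef_rot: [0.726, 0.638, 0.195, -0.17]
contact_force: [-1.2, 0.8, -5.4]
opening: 0.563
finger_force: 40.0
```

```bash
python3 - <<'E'
from h import *
from plant import optics
p,R=rel()
o=optics.snapshot('side'); P=cloud(o)
im=cv2.cvtColor(o['img'],cv2.COLOR_RGB2BGR)[150:275,260:410]; cv2.imwrite('pics/s11.png',cv2.resize(im,None,fx=4.8,fy=4.8,interpolation=cv2.INTER_CUBIC))
E
```

```text
D 103.4 y -1.0 h 10.9 rot err(tool) [ 0.001  -0.0017  0.0021] F up-slope/w/normal [-2.1  1.3 -5. ] op 0.5630647845500122 ff 39.99880492687225 t 19.975 q [ 0.78  1.   -0.84  1.65  0.24  0.75 -0.09]
```

View pics/s11.png

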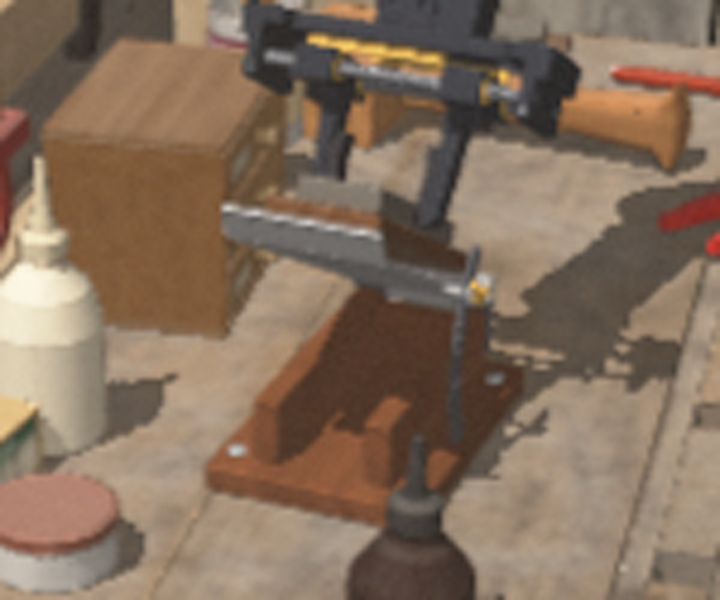

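The side view shows the tray hovering over the slope behind the lip (crop (320,205)), centred, with the fingers clear of the quadrant (470,300). Now I'll lower it.

servo_tool --translation '[[0,-0.001,0.003],[0,0,0.003],[0,0,0.002],[0,0,0.001],[0,0,0]]' --turn '[[0,-0.001,0.001],[0,-0.001,0.001],[0,0,0],[0,0,0],[0,0,0]]'

```text
clock: 20.65
tool_pos: [0.5956, -0.0703, 0.1019]
eef_rot: [0.727, 0.637, 0.194, -0.169]
contact_force: [0.2, -0.1, -5.7]
opening: 0.565
finger_force: 40.0
```

```bash
python3 -c "
from h import *
rel(); slope('t12')"
```

```text
D 103.5 y -0.1 h 2.1 rot err(tool) [0.0013 0.0002 0.0003] F up-slope/w/normal [-2.9 -0.2 -4.9] op 0.5650407465725804 ff 39.99870300292969 t 20.65 q [ 0.77  1.01 -0.84  1.66  0.24  0.73 -0.1 ]
tcp stand 0.0021949717546230815 -0.00011962669510664898 0.1019332771746016 ang 0.3725119188681808 F [ 0.2 -0.1 -5.7]
slope x -1.0273668210103548 tilt y -0.06605519706597276 N 1174 2035 z at hinge 0.3292372684819783
```

servo_tool --translation '[[-0.002,0,0.001],[-0.002,0,0],[-0.002,0,0],[-0.001,0,0],[0,0,0]]' --turn '[[0,0,0],[0,0,0],[0,0,0],[0,0,0],[0,0,0]]'

```text
clock: 21.32
tool_pos: [0.595, -0.0754, 0.098]
eef_rot: [0.726, 0.637, 0.194, -0.169]
contact_force: [0.8, 2.8, -5.8]
opening: 0.561
finger_force: 40.0
```

```bash
python3 -c "
from h import *
rel()"
```

```text
D 97.1 y -0.2 h 1.2 rot err(tool) [ 0.0014 -0.0006  0.0006] F up-slope/w/normal [-0.4 -0.4 -6.4] op 0.5609185540565834 ff 39.999162554740906 t 21.325 q [ 0.78  1.02 -0.84  1.66  0.24  0.73 -0.09]
```

servo_tool --translation '[[-0.001,0,0.0005],[-0.001,0,0.0005],[0,0,0],[0,0,0]]' --turn '[[0,0,0],[0,0,0],[0,0,0],[0,0,0]]'

```text
clock: 21.82
tool_pos: [0.5952, -0.075, 0.0974]
eef_rot: [0.726, 0.637, 0.195, -0.17]
contact_force: [-0.8, 5.3, 4.3]
opening: 0.565
finger_force: 40.0
```

```bash
python3 -c "
from h import *
rel()"
```

```text
D 97.2 y -0.3 h 0.4 rot err(tool) [ 0.0016 -0.0027  0.0017] F up-slope/w/normal [6.6 1.5 1.2] op 0.564951068190866 ff 40.01017391681671 t 21.825 q [ 0.78  1.02 -0.84  1.65  0.24  0.73 -0.09]
```

The tray is against the stop and resting on the slope. I'll open the gripper part way (quadrant clearance) and withdraw along the tool axis.

servo_tool --translation '[[0,0,0],[0,0,0],[0,0,0],[0,0,0]]' --turn '[[0,0,0],[0,0,0],[0,0,0],[0,0,0]]' --grip 0.7

```text
clock: 22.32
tool_pos: [0.5948, -0.0776, 0.0956]
eef_rot: [0.727, 0.637, 0.194, -0.169]
contact_force: [-0.1, 0.1, 0.5]
opening: 0.701
finger_force: 0.0
```

servo_tool --translation '[[0,0,-0.01],[0,0,-0.02],[0,0,-0.04],[0,0,-0.05],[-0.03,0,-0.05],[-0.05,0,-0.04],[-0.05,0,-0.03],[-0.04,0,0],[0,0,0]]' --turn '[[0,0,0],[0,0,0],[0,0,0],[0,0,0],[0,0,0],[0,0,0],[0,0,0],[0,0,0],[0,0,0]]'

```text
clock: 23.45
tool_pos: [0.5579, -0.3444, 0.2169]
eef_rot: [0.729, 0.635, 0.193, -0.169]
contact_force: [-0.4, 0.8, -0.0]
opening: 0.7
finger_force: 0.0
```

```bash
python3 - <<'E'
from h import *
from plant import optics
p,R,s=cur(); print(s['clock'],p,s['contact_force'])
o=optics.snapshot('top'); P=cloud(o); B=np.c_[a_,w,n_]; q=(P-FOOT)@B  # slope frame
im=o['img'].astype(int); x,y,z=q[...,0],q[...,1],q[...,2]
win=(x>.0)&(x<.205)&(abs(y)<.05)
k=win&(z>.02)&(z<.036); b=q[k]; print('block',cv2.minAreaRect((b[:,:2]*1000).astype(np.float32)),k.sum())
A=np.c_[b[:,:2],np.ones(len(b))]; c=np.linalg.lstsq(A,b[:,2],rcond=None)[0]; print('block plane rel slope',c)
k=win&(z>.006)&(z<.036); b=q[k]; print('tray',cv2.minAreaRect((b[:,:2]*1000).astype(np.float32)),k.sum(), np.percentile(b[:,0],[.5,99.5]))
k=win&(abs(z)<.006)&(x>.195)|(win&(abs(z)<.006)&(abs(y)>.038)); b=q[k]; A=np.c_[b[:,:2],np.ones(len(b))]; print('steel',k.sum(),np.linalg.lstsq(A,b[:,2],rcond=None)[0])
c=cv2.cvtColor(o['img'],cv2.COLOR_RGB2BGR)[190:310,260:420]; cv2.imwrite('pics/t13.png',cv2.resize(c,None,fx=4.8,fy=4.8,interpolation=cv2.INTER_CUBIC))
E
```

```text
23.45 [ 0.55793229 -0.34437925  0.21694264] [-0.36767463  0.78352328 -0.03417383]
block ((95.57593536376953, -1.6321048736572266), (151.12893676757812, 50.96533203125), 0.14979474246501923) 1041
block plane rel slope [-0.00347478 -0.01482441  0.02778773]
tray ((94.8856201171875, -2.115142822265625), (86.37613677978516, 189.66265869140625), 89.95893096923828) 1716 [0.00103547 0.18923501]
steel 525 [-0.00089401 -0.00336406 -0.00128231]
```

View pics/t13.png

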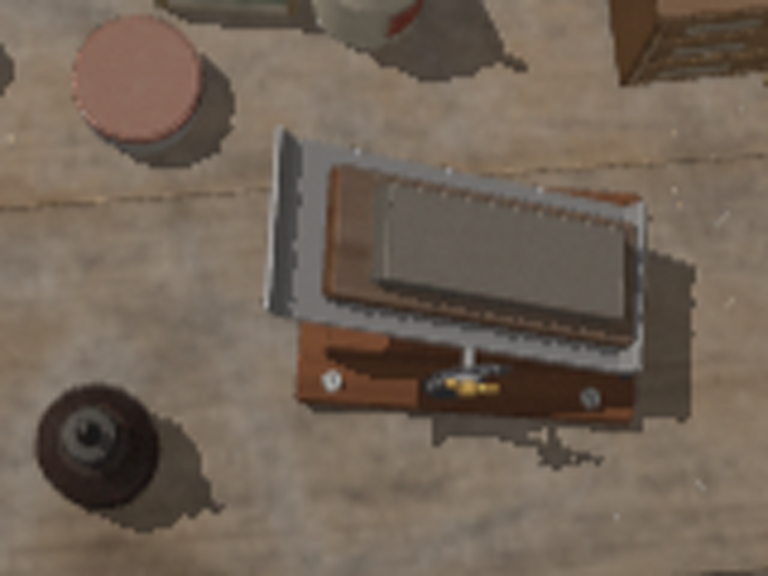

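The top view shows the stone and tray square on the slope (block at crop (500,245)), with the lower end at the stop (635,290). The yaw error is about 0.15° and the slope about 0.52 rad. The flask and tin stand unmoved.

```bash
python3 -c "
from plant import r
print(r.finish_job())"
```

```text
the job is handed in; nothing more can be done
None
```

The job is handed in at about 23.5 s: the top stands at about 0.52 rad (30°), and the oil stone in its tray lies square on the slope, stone up, with its lower end against the stop; I touched nothing else.

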